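Isolate the lamp driver: draw the plug to park and drop the shutter

TASK

Isolate the lamp driver before service: hook the pull loop of the isolating plug and draw the plug straight out of its socket until you feel it click and hold in its park catch, never right out of its guide. Then press the steel shutter fully down in front of the open socket, leaving the plug parked and the things lying about where they are.

Things in the scene. Friction and masses are not known exactly. Their poses are not given: they have to be found in the camera images.
- isolator_dock: Fixed isolator dock on a grey terminal box; origin on the lane's centre line, 200 mm over the cabinet top (the box's top); z up, x along the lane towards the socket (the plug is pulled towards -x). In its frame (mm): base plate 8 thick, x -80 to 77, y +-45; two guide walls with steel lips, x -78 to 34, outer faces y +-41, top z 35; black socket block x 35 to 75, top z 38.
- pull_bar (a point): Centre of the pull bar, the cross bar at the free end of the black plug's pull loop: 12 mm thick along the pull, 68 mm wide, 16 mm high (dock z 12 to 28). Axes as the dock's. Seated, it is at x -138, y 0, z 20 mm in the dock's frame; the plug is out by as much as this x falls below -138.
- loop_window (a point): Centre of the open window of the plug's pull loop, on the plug, 27.5 mm to the socket side of the bar's centre. The window is 43 mm long along the pull and 50 mm wide, between side arms 9 mm thick (tops 7 mm above this point); below it nothing down to the cabinet top.
- isolator_plug: Black plug, 0.1 to 0.2 kg, free to slide in the guide; axes as the dock's, origin at the dock's origin when seated. A sprung seat catch lets go within 8 mm at roughly 7 to 14 N; then it slides at under 3 N until a hidden sprung park catch drops in, 24 to 60 mm out (differs each time). There it resists again with 6 to 13 N, within 4 mm; pulled harder it slips past; pushed back it is caught again.
- park_pin (a joint): Pin of the park catch, hidden in the guide wall, in m: -0.001 to 0.002 while it rides on the plug's side, 0.0035 to 0.0045 when dropped into the plug's notch (clicked).
- shutter (a joint): Hinge of the steel shutter, rad: 0 = fully down in front of the socket; starts raised 0.85 to 1.1 and stays where left. A bar 10 mm thick, 83 mm long, with a 14 mm black end knob, turning in the dock's y-z plane at x 27 mm; hinge at y +31, z 42 mm in the dock's frame; raised, it rises towards -y. A tongue below drops into the lane once the plug is drawn 15 mm or more. Closing takes 1 to 6 N.
- shutter_mid (a point): Point on the upper face of the shutter bar, 31 mm from the hinge, over the middle of the lane when down (then at x = 27, y = 0, z = 47 mm in the dock's frame).
- marker: Black capped marker, 132 x 13 mm, lying beside the terminal box on the cabinet top; origin at the middle of its underside. Leave alone.
- loupe: Black magnifier loupe, 42 mm across, 40 mm high, standing beside the terminal box on the cabinet top; origin under its centre. Leave alone.
- nut_plate: Steel T-nut plate, 14 x 40 x 8 mm, lying beside the terminal box on the cabinet top; origin under its centre. Leave alone.
- screwdriver_blue: Blue-handled screwdriver, 145 x 25 mm, lying on the cabinet top in front of the lamp driver; origin under its middle. Leave alone.
- cabinet_top (a point): Fixed point on the bare cabinet top at (460, -150, 0) mm, z up. Between it and the robot a fixed white rack stands along the cabinet's front edge: two posts 50 mm square, 940 mm high, at (313, 78) and (464, -487) mm, and between them two rails 40 mm square, at z 510 to 550 and 900 to 940 mm. The arm has to reach between the two rails or under the lower one.

How it is judged:
By the outcome, as a careful person would: the job done as asked, in the order asked, and still so for the second after the job is handed in, with the robot touching nothing.
It also fails if it takes over 67 s, if anything falls off the work surface, if the arm or the gripper's body presses on something with over 40 N, if the wrist force passes 120 N, or if a joint passes its speed limit or range.

ROBOT

A 7-joint arm with a two-finger parallel gripper is mounted at the origin on a cart in front of the work surface, level with it; the furniture and walls round the work are solid. World frame = base frame: x ahead of the robot, y to its left, z up, the work surface at z = 0. Lengths are in m, angles in degrees, forces in N, time in s.
With the tool pointing down it reaches from about 0.425 to 0.95 m from the base axis. Payload 4.7 kg.
Tool frame: the origin (TCP) lies at the very end of the fingers, on their centre line; the grasp point (between the pads) lies 19 mm behind it; z points along the fingers, y is the line along which they close (so a half turn about z gives the same grasp; the last joint's range is limited). The gripper opens to 85 mm and grips with 20 to 120 N. Pads are 22 mm wide; open, the fingers measure 114 mm over their backs; the gripper's body (76 mm by 85 mm) begins 54 mm behind the grasp point. The pads swing forward as they close: fully open they stand 13 mm farther back than shut.
Start: joints at [-67.89, 26.849, -2.785, 87.806, 1.381, 65.374, -4.715], TCP at [0.272, 0.618, 0.231] pointing down, gripper open.
Joint ranges: [-148.3, 148.3], [-19.14, 114.17], [-79.39, 73.82], [5.75, 140.21], [-59.74, 239.74], [12.07, 113.84], [-152.46, 152.46]. Speed limits (degrees/s): [147.25, 147.25, 180, 180, 180, 180, 180].

INTERFACE

Orientations are given as [roll, pitch, yaw] about the fixed x, y, z axes, in that order (R = Rz(yaw) Ry(pitch) Rx(roll)).
In Python, from workcell import env, kinematics, get_image, calibration, telemetry gives the robot as it stands. The module is installed in compiled form; this text tells all that it offers. Calls block until the motion is done:
- env.move_pose(position, orientation): joint-space move of the TCP to a pose.
- env.move_straight(position, rot=None, speed=0.15, until_force=None): straight line of the TCP; rot=None keeps the orientation; speed is the mean speed in m/s. With until_force (N) it stops when the force on the tool has changed by that much, and returns True; else False.
- env.goto_joints(angles): joint-space move.
- env.ungrasp() and env.clamp(effort=None): open the fingers fully, or close them until they stop; effort is the grip in N (None keeps the last).
- env.wait(seconds).
- kinematics.solve_ik(position, orientation): joint angles nearest the present ones, or None.
- get_image(name): name is "scene" or "top" or "wrist"; returns the picture (400x640x3 uint8, red, green, blue); there is no depth.
- calibration(name): a dict with "mtx" (3x3 intrinsics, pixels), "rvec" (rotation vector, rad) and "tvec" (3), from world to camera coordinates, as OpenCV has them. Camera axes: x right, y down, z forward; pixel columns grow to the right and rows downward; lengths in m; the calibration is good to about 2 mm. A picture is of the moment at which its call begins: read the wrist's pose just before it. calibration takes no time and is no camera call; for the wrist camera it gives the pose at the moment of the call.
A pose or a line that the arm cannot do raises env.MotionError and nothing moves.
- env.hand_in(): hands the job in; it is judged then, once.
Readings, each from a call of its own:
- telemetry.current_t(): time.
- telemetry.current_joint_pos(): joint angles.
- telemetry.current_qvel(): joint speeds.
- telemetry.current_effort(): joint torques, N m.
- telemetry.current_tcp_pos(): TCP position.
- telemetry.current_tcp_rot(): TCP orientation.
- telemetry.current_force(): force on the tool from outside, world axes, zero at the start.
- telemetry.current_moment(): the same for the moment, N m.
- telemetry.current_finger_gap(): opening from 0.0 (shut) to 1.0 (fully open).
- telemetry.current_gripper_force(): force on a finger pad.
Only numpy, scipy, OpenCV 4.12 (cv2) and the standard library are available. Lean on these libraries where they do the work, as an engineer would, in place of code of your own. Each camera call takes 0.05 s, during which the arm holds its last target. There are 200 camera calls.

## Working session

There is one attempt and no reset: what is moved stays moved. The work goes in short steps, each a Python script; the robot and the scene stay as the last script left them, time stands still between calls to the robot, and variables do not carry over. Pictures are saved under pics/ and viewed, at most 10 in all, crops included, and the job is handed in when it is done.

```bash
mkdir -p pics
cat > h.py <<'E'
import numpy as np, cv2
from workcell import env, kinematics, get_image, calibration, telemetry as T
def cam(n):
    c=calibration(n);R=cv2.Rodrigues(np.array(c['rvec'],float))[0];return np.array(c['mtx'],float),R,np.array(c['tvec'],float).ravel()
def ray(c,uv):
    K,R,t=c;d=R.T@np.linalg.inv(K)@np.array([uv[0],uv[1],1.]);return -R.T@t,d/np.linalg.norm(d)
def onz(c,uv,z):
    o,d=ray(c,uv);return o+d*(z-o[2])/d[2]
def proj(c,p):
    K,R,t=c;q=K@(R@np.array(p,float)+t);return q[:2]/q[2]
def save(n,im): cv2.imwrite('pics/'+n+'.png',im[:,:,::-1])
E
python3 - <<'E'
from h import *
for n in('scene','top'):
    save(n,get_image(n));c=cam(n);print(n,c[0].tolist(),ray(c,(320,200)))
E
```

```text
scene [[488.644621654537, 0.0, 316.5181238947217], [0.0, 488.644621654537, 199.55908289558448], [0.0, 0.0, 1.0]] (array([0.19899222, 0.34779603, 0.78068119]), array([ 0.41838179, -0.555775  , -0.7183807 ]))
top [[365.8256570230622, 0.0, 321.9013268882419], [0.0, 365.8256570230622, 196.6152845119441], [0.0, 0.0, 1.0]] (array([ 0.45959856, -0.1580056 ,  1.01066885]), array([ 0.11536626,  0.01472203, -0.99321392]))
```

View pics/scene.png

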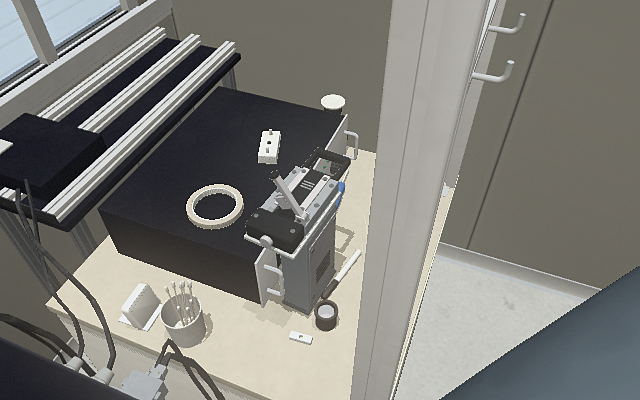

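View pics/top.png

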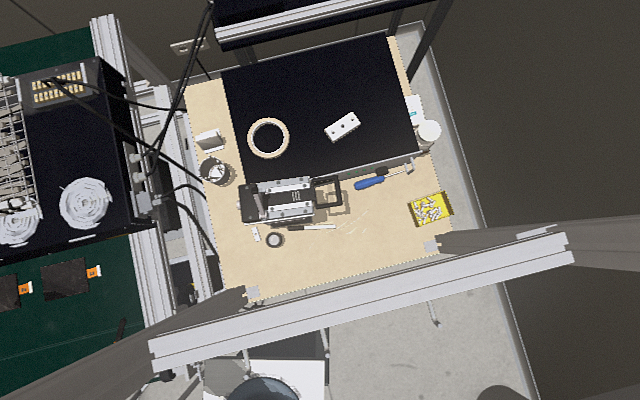

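Run:
```python
from h import *
im=cv2.imread('pics/top.png')[150:260,225:385]; a=cv2.resize(im,None,fx=5,fy=5,interpolation=cv2.INTER_CUBIC)
cv2.imwrite('pics/top_c.png',a)
c=cam('top')
for uv in((240,185),(240,220),(258,185),(342,177),(342,205)): print(uv,onz(c,uv,.238 if uv[0]<300 else .228).round(3))
```

```text
(240, 185) [0.58  0.025 0.238]
(240, 220) [0.505 0.022 0.238]
(258, 185) [ 0.58  -0.013  0.238]
(342, 177) [ 0.601 -0.194  0.228]
(342, 205) [ 0.54  -0.194  0.228]
```

View pics/top_c.png

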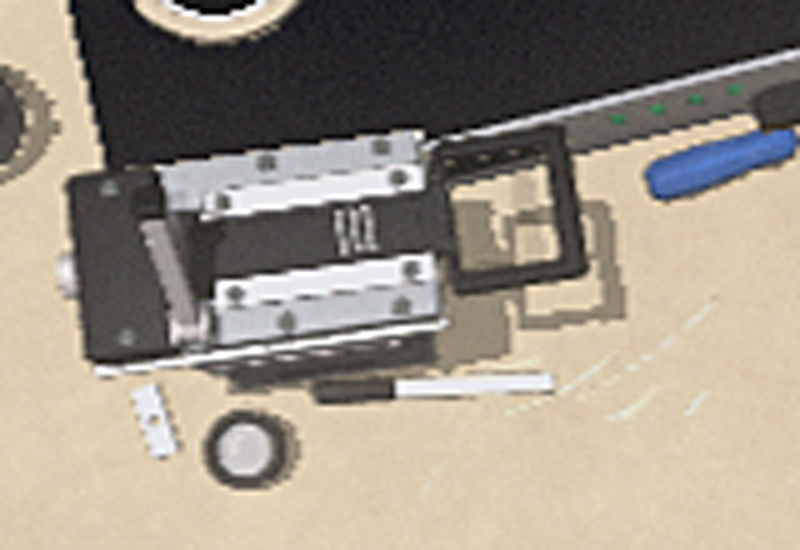

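The socket block is at crop (68–180, 170–360), at world +y. The loop window is centred near crop (506, 220) and the bar near (570, 200), at world −y. The shutter is raised, with its hinge at crop (190, 330) on the robot side. Next I need a kinematic model so I can route the arm between the rails.

```bash
cat > fit.py <<'E'
from h import *
from scipy.spatial.transform import Rotation as Rn
from scipy.optimize import least_squares
rng=np.random.default_rng(0);D=[]
q0=np.radians(T.current_joint_pos());p0=np.array(T.current_tcp_pos());r0=T.current_tcp_rot();print(p0,r0,np.degrees(q0))
D.append((q0,p0,Rn.from_euler('xyz',r0,degrees=True).as_matrix()))
while len(D)<60:
    a=rng.uniform(-.6,1.4);r=rng.uniform(.45,.85)
    p=[r*np.cos(a),r*np.sin(a),rng.uniform(.1,.7)];o=[180+rng.uniform(-45,45),rng.uniform(-45,45),rng.uniform(-180,180)]
    q=kinematics.solve_ik(p,o)
    if q is not None: D.append((np.radians(q),np.array(p),Rn.from_euler('xyz',o,degrees=True).as_matrix()))
Q=np.array([d[0] for d in D]);P=np.array([d[1] for d in D]);M=np.array([d[2] for d in D])
# chain: offset vector l_i then rotation about w_i
def fk(x,Q):
    w=x[:21].reshape(7,3);l=x[21:45].reshape(8,3);E=Rn.from_rotvec(x[45:48])
    R=Rn.identity(len(Q));p=np.zeros((len(Q),3));J=[]
    for i in range(7):
        p=p+R.apply(np.tile(l[i],(len(Q),1)));J.append(p);u=w[i]/np.linalg.norm(w[i]);R=R*Rn.from_rotvec(Q[:,i:i+1]*u)
    p=p+R.apply(np.tile(l[7],(len(Q),1)));return p,(R*E).as_matrix(),J
def res(x):
    p,R,_=fk(x,Q);return np.r_[(p-P).ravel(),.3*(R-M).ravel(),1e-5*x[21:45]]
best=None
for s1 in(1,-1):
  for s3 in(1,-1):
   for s5 in(1,-1):
    for s7 in(1,-1):
      w=np.array([[0,0,s1],[0,1,0],[0,0,s3],[0,1,0],[0,0,s5],[0,1,0],[0,0,s7]],float)
      l=np.zeros((8,3));l[1,2]=.36;l[3,2]=.5;l[5,2]=.5;l[7,2]=.37
      f=least_squares(res,np.r_[w.ravel(),l.ravel(),0,0,.01],max_nfev=60)
      if best is None or f.cost<best.cost: best=f;print(s1,s3,s5,s7,f.cost)
x=best.x;np.save('fk.npy',x);p,R,_=fk(x,Q);print(len(D),np.abs(p-P).max())
np.set_printoptions(precision=4,suppress=True);print(x[:21].reshape(7,3));print(x[21:45].reshape(8,3),x[45:])
E
timeout 300 python3 fit.py
```

```text
[0.27180046 0.61728578 0.23035675] [-1.79897528e+02  2.77058759e-03  1.56235696e+02] [-67.88959914  26.89381435  -2.78440521  87.86638287   1.37998322
  65.3758229   -4.71489592]
1 1 1 1 11.686288490719562
1 1 1 -1 1.6901533714041366e-11
1 -1 1 -1 1.6901533713997694e-11
-1 1 -1 -1 1.6901533713975004e-11
60 4.176969881086734e-11
[[ 0.      0.     -1.9456]
 [-0.      2.1009  0.    ]
 [ 0.      0.     -2.5392]
 [-0.      1.3971  0.    ]
 [-0.      0.     -1.1928]
 [-0.      1.4747  0.    ]
 [-0.      0.     -2.0089]]
[[ 0.     -0.      0.1189]
 [ 0.     -0.0132  0.1188]
 [-0.     -0.0132  0.2771]
 [-0.     -0.0077  0.2771]
 [-0.     -0.0077  0.2334]
 [ 0.     -0.0002  0.2334]
 [-0.     -0.0002  0.153 ]
 [ 0.     -0.      0.153 ]] [ 0.     -0.      1.5708]
```

Run:
```python
from h import *
c=cam('top')
f=lambda x,y,z:onz(c,(x/5+225-.4,y/5+150-.4),z).round(4)
bo=[f(562,127,.228),f(588,275,.228)];print('bar outer',bo)
print('win',[f(*q,.227) for q in((447,180),(552,160),(565,262),(458,280))])
print('block',[f(*q,.238) for q in((68,178),(95,360))])
print('wall outer',[f(*q,.235) for q in((165,170),(420,130),(215,345),(440,318))])
```

```text
bar outer [array([ 0.6056, -0.1826,  0.228 ]), array([ 0.5411, -0.1943,  0.228 ])]
win [array([ 0.5819, -0.133 ,  0.227 ]), array([ 0.5912, -0.1784,  0.227 ]), array([ 0.5467, -0.1844,  0.227 ]), array([ 0.5384, -0.1384,  0.227 ])]
block [array([0.5793, 0.029 , 0.238 ]), array([0.5016, 0.0144, 0.238 ])]
wall outer [array([ 0.5837, -0.0119,  0.235 ]), array([ 0.6023, -0.1213,  0.235 ]), array([ 0.5087, -0.0357,  0.235 ]), array([ 0.5213, -0.1311,  0.235 ])]
```

```bash
cat > plan.py <<'E'
from h import *
from scipy.spatial.transform import Rotation as Rn
from scipy.optimize import least_squares
X=np.load('fk.npy');W=X[:21].reshape(7,3);W=W/np.linalg.norm(W,axis=1)[:,None];L=X[21:45].reshape(8,3);E=Rn.from_rotvec(X[45:48])
LO=np.array([-148.3,-19.14,-79.39,5.75,-59.74,12.07,-152.46]);HI=np.array([148.3,114.17,73.82,140.21,239.74,113.84,152.46])
def fk(q):
    q=np.radians(q);R=Rn.identity();p=np.zeros(3);J=[]
    for i in range(7):
        p=p+R.apply(L[i]);J.append(p);R=R*Rn.from_rotvec(q[i]*W[i])
    return p+R.apply(L[7]),R*E,J
d=np.array([.464-.313,-.487-.078]);ang=np.arctan2(d[1],d[0]);ln=np.hypot(*d)
def box(P,c,h,a=0):
    v=P-np.array(c);ca,sa=np.cos(a),np.sin(a)
    v=np.c_[v[:,0]*ca+v[:,1]*sa,-v[:,0]*sa+v[:,1]*ca,v[:,2]];o=np.abs(v)-np.array(h)
    return np.linalg.norm(np.maximum(o,0),axis=1)+np.minimum(o.max(1),0)
mx,my=(.313+.464)/2,(.078-.487)/2
U=np.array([np.cos(np.radians(100)),np.sin(np.radians(100))])
DO=np.array([.549,-.049])
OBS={'post1':((.313,.078,.47),(.025,.025,.47),ang),'post2':((.464,-.487,.47),(.025,.025,.47),ang),
 'lo':((mx,my,.53),(ln/2,.02,.02),ang),'hi':((mx,my,.92),(ln/2,.02,.02),ang),
 'dock':((*DO,.12),(.08,.045,.12),np.radians(100)),'driver':((.72,-.1,.075),(.12,.25,.075),np.radians(100)),'table':((.6,-.2,-.05),(.6,.8,.05),0)}
def clear(q):
    p,R,J=fk(q);w=J[6]-R.apply([0,0,.153]);s,e=J[2],J[4]
    s=J[1]
    pts=[];rad=[]
    for a,b,r in((s,J[3],.07),(J[3],J[5],.06),(J[5],p-R.apply([0,0,.07]),.06),(p-R.apply([0,0,.07]),p,.02)):
        for t in np.linspace(0,1,12): pts.append(a+t*(b-a));rad.append(r)
    pts=np.array(pts);rad=np.array(rad)
    return {k:round(float((box(pts,*o)-rad)[12 if k=='table' else 0:].min()),3) for k,o in OBS.items()}
def worst(qs,n=25):
    m={}
    for a,b in zip(qs[:-1],qs[1:]):
        for t in np.linspace(0,1,n):
            for k,v in clear(np.array(a)+t*(np.array(b)-np.array(a))).items(): m[k]=min(m.get(k,9),v)
    return m
def orient(tx,ty,yaw=100,spin=0):
    """tool down in dock frame, wrist leaning: tx>0 towards dock -y (away from robot), ty>0 towards dock -x; spin about tool z"""
    return Rn.from_euler('z',yaw,degrees=True)*Rn.from_euler('x',tx,degrees=True)*Rn.from_euler('y',-ty,degrees=True)*Rn.from_euler('x',180,degrees=True)*Rn.from_euler('z',spin,degrees=True)
def ik(p,Ro,seed,w=1e-3):
    seed=np.clip(seed,LO+1,HI-1)
    def f(q):
        a,R,_=fk(q);return np.r_[(a-p)*1000,(Ro.inv()*R).as_rotvec()*300,w*(q-seed)]
    s=least_squares(f,seed,bounds=(LO+.5,HI-.5));e=f(s.x)[:6]
    return s.x if np.abs(e).max()<.5 else None
def best(p,Ros,keys=('post1','lo','hi','driver','dock')):
    b=None
    for Ro in Ros:
        for j3 in range(-60,61,15):
            q=ik(p,Ro,np.array([15-j3,30,j3,90,0,60,0.]))
            if q is None: continue
            c=clear(q);m=min(c[k] for k in keys if k in c and k!='dock')
            if b is None or m>b[0]: b=(m,q,Ro,c)
    return b
E
cat > p1.py <<'E'
from plan import *
np.set_printoptions(precision=2,suppress=True)
win=DO-.1105*U
for tx in(0,10,18):
  for h in(.203,.33):
    b=best(np.r_[win,h],[orient(tx,0,spin=s) for s in(0,90,180,270)]);print(tx,h,b[0],b[1],b[3])
for pos in((-.1605,0),(.027,0)):
  for tx,ty in((10,0),(0,15),(10,15)):
    p=np.r_[DO+pos[0]*U,.203 if pos[0]<0 else .247]
    b=best(p,[orient(tx,ty,spin=s) for s in(0,90,180,270)]);print(pos,tx,ty,b and (b[0],b[1],b[3]))
E
python3 p1.py
```

```text
0 0.203 0.012 [-10.02  21.72  28.07 103.02 -11.83  58.17 -57.37] {'post1': 0.018, 'post2': 0.251, 'lo': 0.012, 'hi': 0.11, 'dock': -0.015, 'driver': 0.033, 'table': 0.183}
0 0.33 0.076 [15.36 15.04 -4.96 92.02  1.35 72.99 20.17] {'post1': 0.089, 'post2': 0.25, 'lo': 0.076, 'hi': 0.124, 'dock': 0.075, 'driver': 0.16, 'table': 0.31}
10 0.203 0.028 [ -0.95  25.25  14.63  96.07  -2.49  68.67 -66.07] {'post1': 0.028, 'post2': 0.256, 'lo': 0.028, 'hi': 0.11, 'dock': -0.016, 'driver': 0.033, 'table': 0.183}
10 0.33 0.082 [ 13.17  19.97  -4.78  85.86   4.82  83.76 107.62] {'post1': 0.082, 'post2': 0.256, 'lo': 0.083, 'hi': 0.121, 'dock': 0.075, 'driver': 0.16, 'table': 0.31}
18 0.203 0.032 [  5.97  28.9    3.65  90.59   4.24  77.61 107.9 ] {'post1': 0.044, 'post2': 0.261, 'lo': 0.032, 'hi': 0.118, 'dock': -0.018, 'driver': 0.033, 'table': 0.183}
18 0.33 0.081 [ 12.62  24.15  -6.05  81.1    7.58  92.18 105.86] {'post1': 0.081, 'post2': 0.261, 'lo': 0.081, 'hi': 0.124, 'dock': 0.075, 'driver': 0.16, 'table': 0.31}
(-0.1605, 0) 10 0 (0.026, array([  2.38,  27.34,  16.2 ,  93.04,  -2.96,  69.5 ,
[... 425 characters left out ...]
: 0.025, 'post2': 0.178, 'lo': 0.021, 'hi': 0.126, 'dock': 0.043, 'driver': 0.033, 'table': 0.183})
(0.027, 0) 10 0 (0.041, array([ 15.05,  20.78, -23.28,  97.16,   8.83,  73.91,  -0.79]), {'post1': 0.052, 'post2': 0.357, 'lo': 0.041, 'hi': 0.136, 'dock': -0.013, 'driver': 0.077, 'table': 0.227})
(0.027, 0) 0 15 (0.025, array([  -7.79,   16.64,   17.12,  103.32,  -20.7 ,   67.16, -151.96]), {'post1': 0.028, 'post2': 0.304, 'lo': 0.025, 'hi': 0.13, 'dock': -0.013, 'driver': 0.077, 'table': 0.227})
(0.027, 0) 10 15 (0.038, array([  1.42,  21.14,   4.24,  96.6 , -13.71,  76.39,  19.13]), {'post1': 0.038, 'post2': 0.318, 'lo': 0.039, 'hi': 0.119, 'dock': -0.013, 'driver': 0.077, 'table': 0.227})
```

```bash
cat > p2.py <<'E'
from plan import *
np.set_printoptions(precision=2,suppress=True)
win=DO-.1105*U
b=None
for s in(0,90,180,270):
    Ro=orient(12,0,spin=s);c=best(np.r_[win,.36],[Ro])
    if c and (b is None or abs(c[1][6])<abs(b[1][6])): b=c;sp=s
q=b[1];print(sp,q,b[3])
j7=q[6]
s0=np.array(T.current_joint_pos())
s1=np.array([s0[0],10,0,70,0,60,0])
s2=np.array([s0[0],-10,0,50,0,20,0]); s3=s2.copy();s3[0]=44;s3[6]=j7
s4=np.array([44,-18,0,105,0,14,j7]);s5=s4.copy();s5[0]=24
s6=np.array([16,2,0,88,0,20,j7]); s7=q
S=[s0,s1,s2,s3,s4,s5,s6,s7]
for i in range(len(S)-1): print(i,worst([S[i],S[i+1]]),fk(S[i+1])[0])
np.save('S.npy',S);np.save('hover_R.npy',b[2].as_matrix())
E
python3 p2.py
```

```text
0 [ 22.84  21.34 -19.08  81.28   9.77  90.21  13.31] {'post1': 0.108, 'post2': 0.258, 'lo': 0.095, 'hi': 0.118, 'dock': 0.104, 'driver': 0.19, 'table': 0.34}
0 {'post1': 0.122, 'post2': 0.557, 'lo': 0.149, 'hi': 0.173, 'dock': 0.396, 'driver': 0.38, 'table': 0.211} [0.32 0.68 0.63]
1 {'post1': 0.127, 'post2': 0.502, 'lo': 0.18, 'hi': 0.146, 'dock': 0.406, 'driver': 0.38, 'table': 0.615} [0.22 0.42 1.29]
2 {'post1': 0.137, 'post2': 0.333, 'lo': 0.242, 'hi': 0.141, 'dock': 0.409, 'driver': 0.38, 'table': 0.723} [ 0.31 -0.36  1.29]
3 {'post1': 0.219, 'post2': 0.013, 'lo': 0.145, 'hi': 0.004, 'dock': 0.431, 'driver': 0.401, 'table': 0.684} [ 0.4  -0.44  0.73]
4 {'post1': 0.145, 'post2': 0.022, 'lo': 0.134, 'hi': 0.072, 'dock': 0.427, 'driver': 0.397, 'table': 0.684} [ 0.53 -0.28  0.73]
5 {'post1': 0.105, 'post2': 0.143, 'lo': 0.138, 'hi': 0.041, 'dock': 0.426, 'driver': 0.395, 'table': 0.651} [ 0.73 -0.25  0.69]
6 {'post1': 0.093, 'post2': 0.204, 'lo': 0.095, 'hi': 0.048, 'dock': 0.104, 'driver': 0.19, 'table': 0.34} [ 0.57 -0.16  0.36]
```

```bash
cat > p3.py <<'E'
from plan import *
np.set_printoptions(precision=2,suppress=True)
S=list(np.load('S.npy'));j7=S[7][6];q=S[7]
S[3][0]=60
S[4]=np.array([60,-18,0,100,0,30,j7]);S[5]=np.array([24,-18,0,103,0,30,j7]);S[6]=np.array([18,2,0,92,0,30,j7])
for i in range(2,len(S)-1): print(i,worst([S[i],S[i+1]]),fk(S[i+1])[0])
np.save('S.npy',S)
E
python3 p3.py
```

```text
2 {'post1': 0.137, 'post2': 0.333, 'lo': 0.242, 'hi': 0.141, 'dock': 0.409, 'driver': 0.38, 'table': 0.723} [ 0.2  -0.43  1.29]
3 {'post1': 0.24, 'post2': 0.148, 'lo': 0.225, 'hi': 0.148, 'dock': 0.433, 'driver': 0.403, 'table': 0.681} [ 0.25 -0.52  0.72]
4 {'post1': 0.145, 'post2': 0.044, 'lo': 0.098, 'hi': 0.073, 'dock': 0.424, 'driver': 0.397, 'table': 0.646} [ 0.5  -0.27  0.68]
5 {'post1': 0.115, 'post2': 0.147, 'lo': 0.097, 'hi': 0.049, 'dock': 0.349, 'driver': 0.396, 'table': 0.567} [ 0.69 -0.27  0.59]
6 {'post1': 0.097, 'post2': 0.183, 'lo': 0.095, 'hi': 0.074, 'dock': 0.104, 'driver': 0.19, 'table': 0.34} [ 0.57 -0.16  0.36]
```

Run:
```python
from h import *
np.set_printoptions(precision=3,suppress=True)
S=np.load('S.npy')
env.clamp(30);print(T.current_t(),T.current_finger_gap())
for i,s in enumerate(S[1:],1):
    env.goto_joints(list(s));print(i,T.current_t(),T.current_tcp_pos(),np.array(T.current_force()))
c=cam('wrist');save('w1',get_image('wrist'));import pickle;pickle.dump(c,open('w1.pkl','wb'))
save('t2',get_image('top'))
print(c[0][0,0],ray(c,(320,200)))
```

```text
0.8667 0.003035448152247877
1 2.35 [0.322 0.682 0.627] [-0.235  0.3   -0.316]
2 4.8417 [0.216 0.42  1.293] [ 0.7    0.722 -0.364]
3 7.7167 [ 0.199 -0.427  1.294] [0.914 1.029 0.063]
4 9.775 [ 0.251 -0.519  0.716] [-0.279 -0.037  0.485]
5 11.0833 [ 0.504 -0.272  0.676] [-0.149 -0.056  0.568]
6 11.9167 [ 0.689 -0.27   0.589] [-0.306  0.284  0.613]
7 12.95 [ 0.568 -0.159  0.362] [ 0.474 -0.033  0.583]
296.28889742414526 (array([ 0.583, -0.07 ,  0.501]), array([-0.13 , -0.366, -0.922]))
```

View pics/w1.png

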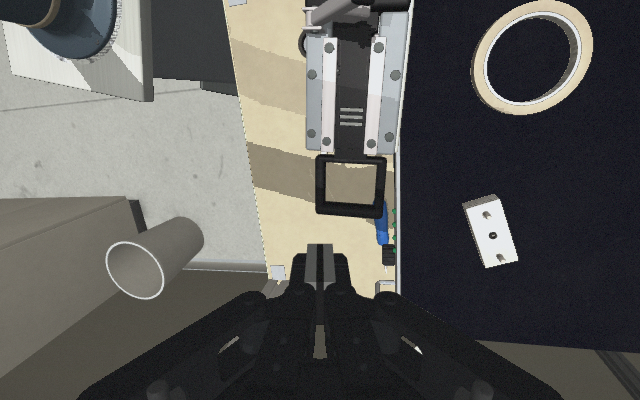

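The wrist view shows the loop outline at about (316–386, 155–217), with its window at about (325–378, 163–205). The guide walls run up to row 10 and the shutter is at the top, near (340, 10). Next I measure the window and the lane axis.

Run:
```python
from h import *;import pickle
np.set_printoptions(precision=4,suppress=True)
c=pickle.load(open('w1.pkl','rb'));im=cv2.imread('pics/w1.png');g=im.max(2)
m=(g>55).astype(np.uint8)
n,lab,st,ce=cv2.connectedComponentsWithStats(m,connectivity=4)
k=lab[185,350];print(st[k],ce[k])
ct=cv2.findContours((lab==k).astype(np.uint8),0,cv2.CHAIN_APPROX_NONE)[0][0][:,0]
# top edges project outermost-inward; take pixel->plane z=.227
P=np.array([onz(c,p,.227)[:2] for p in ct])
r=cv2.minAreaRect((P*1000).astype(np.float32));print('window rect mm',r)
# lips: bright columns
for v in(60,80,100,120,140):
    row=g[v,295:420];b=np.where(row>150)[0]+295;print(v,b.min(),b.max(),onz(c,(b.min(),v),.235)[:2],onz(c,(b.max(),v),.235)[:2])
```

```text
[ 325  162   52   43 2016] [350.3552 182.5878]
window rect mm ((569.6690063476562, -154.7529296875), (48.49076843261719, 40.159305572509766), 9.638999938964844)
60 295 407 [ 0.5025 -0.0566] [ 0.5934 -0.0426]
80 295 404 [ 0.5047 -0.0722] [ 0.595  -0.0572]
100 295 402 [ 0.5071 -0.0885] [ 0.5974 -0.0724]
120 295 400 [ 0.5096 -0.1055] [ 0.6    -0.0882]
140 295 399 [ 0.5122 -0.1233] [ 0.6035 -0.1046]
```

```bash
cat >> plan.py <<'E'
DO=np.array([.5516,-.0473]);YAW=99.6;U=np.array([np.cos(np.radians(YAW)),np.sin(np.radians(YAW))]);V=np.array([-U[1],U[0]])
def dock(x,y,z): return np.r_[DO+x/1e3*U+y/1e3*V,.2+z/1e3]
def todock(p): d=np.array(p)[:2]-DO;return np.array([d@U,d@V,p[2]-.2])*1e3
E
python3 - <<'E'
from plan import *
np.set_printoptions(precision=2,suppress=True)
R=Rn.from_matrix(np.load('hover_R.npy'));q=np.array(T.current_joint_pos())
for x,z in((-110.5,150),(-110.5,80),(-110.5,3),(-140,3),(-185,3)):
    q=ik(dock(x,3,z),R,q);print(x,z,q,clear(q))
    k=kinematics.solve_ik(list(dock(x,3,z)),list(R.as_euler('xyz',degrees=True)));print(k and clear(np.array(k)),k)
for x,z in((-110.5,40),(-110.5,3)):
    hit=env.move_straight(list(dock(x,3,z)),speed=.1 if z>20 else .04,until_force=6)
    print(hit,todock(T.current_tcp_pos()),np.array(T.current_force()),T.current_t())
    if hit: break
save('w2',get_image('wrist'))
print(clear(np.array(T.current_joint_pos())))
E
```

```text
-110.5 150 [ 22.82  21.44 -19.08  82.4    9.8   89.01  13.1 ] {'post1': 0.108, 'post2': 0.258, 'lo': 0.09, 'hi': 0.121, 'dock': 0.094, 'driver': 0.18, 'table': 0.33}Traceback (most recent call last):
  File "<stdin>", line 6, in <module>
ValueError: The truth value of an array with more than one element is ambiguous. Use a.any() or a.all()
```

Run:
```python
from plan import *
np.set_printoptions(precision=2,suppress=True)
R=Rn.from_matrix(np.load('hover_R.npy'));q=np.array(T.current_joint_pos())
for x,z in((-110.5,80),(-110.5,3),(-140,3),(-185,3)):
    q=ik(dock(x,3,z),R,q);c=clear(q);print(x,z,q,c)
    if min(c['lo'],c['post1'],c['hi'])<.01: raise SystemExit('tight')
for x,z in((-110.5,40),(-110.5,3)):
    hit=env.move_straight(list(dock(x,3,z)),speed=.1 if z>20 else .04,until_force=6)
    print(hit,todock(T.current_tcp_pos()),np.array(T.current_force()),T.current_t())
    if hit: break
save('w2',get_image('wrist'))
q=np.array(T.current_joint_pos());print(q,clear(q))
```

```text
-110.5 80 [ 22.89  23.65 -19.02  88.26  10.64  81.16  11.87] {'post1': 0.112, 'post2': 0.258, 'lo': 0.052, 'hi': 0.139, 'dock': 0.03, 'driver': 0.11, 'table': 0.26}
-110.5 3 [ 22.64  27.14 -18.67  93.45  12.04  72.79  10.24] {'post1': 0.12, 'post2': 0.257, 'lo': 0.016, 'hi': 0.139, 'dock': -0.017, 'driver': 0.033, 'table': 0.183}
-140 3 [ 24.38  28.13 -17.99  91.76  12.5   73.3   12.69] {'post1': 0.127, 'post2': 0.232, 'lo': 0.013, 'hi': 0.142, 'dock': 0.007, 'driver': 0.033, 'table': 0.183}
-185 3 [ 26.89  29.86 -17.    88.81  13.19  74.22  16.31] {'post1': 0.136, 'post2': 0.195, 'lo': 0.01, 'hi': 0.148, 'dock': 0.048, 'driver': 0.033, 'table': 0.183}
False [-110.62    2.55   40.72] [ 0.28  0.26 -0.18] 14.4
False [-110.52    2.78    3.29] [0.21 0.09 0.66] 15.475
[ 22.66  27.12 -18.72  93.42  12.05  72.8   10.23] {'post1': 0.12, 'post2': 0.257, 'lo': 0.016, 'hi': 0.139, 'dock': -0.017, 'driver': 0.033, 'table': 0.183}
```

View pics/w2.png

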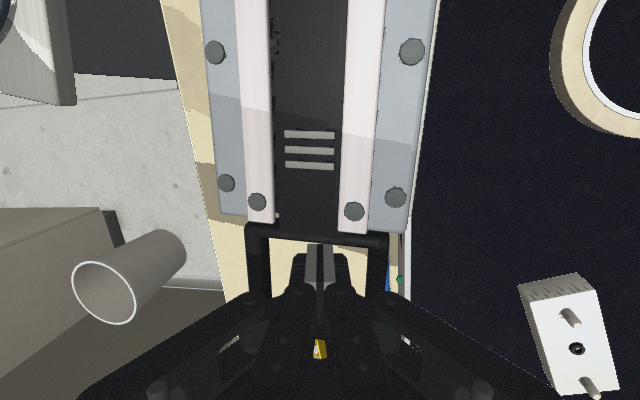

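Picture: the closed fingers are in the window at about (320, 260), between the cross piece at row 235 and the bar, and clear of both arms. Now I pull.

Run:
```python
from plan import *
np.set_printoptions(precision=2,suppress=True)
def F(): return float(np.array(T.current_force())[:2]@U)
def st(m): print(m,todock(T.current_tcp_pos()),'F',round(F(),2),'t',T.current_t())
b0=F()
h=env.move_straight(list(dock(-128,3,3)),speed=.03,until_force=3);st(('contact',h))
xc=todock(T.current_tcp_pos())[0]
h=env.move_straight(list(dock(xc-13,3,3)),speed=.03,until_force=30);st(('seat',h))
h=env.move_straight(list(dock(xc-64,3,3)),speed=.02,until_force=4.5);st(('park?',h))
print('out',xc-todock(T.current_tcp_pos())[0],'net',F()-b0)
env.wait(.3);st('rest')
```

```text
('contact', True) [-121.89    3.12    2.5 ] F 1.23 t 15.975
('seat', False) [-134.38    3.14    2.51] F 2.41 t 16.575
('park?', True) [-169.35    2.85    2.4 ] F 0.78 t 18.25
out 47.46484795481477 net 0.6789751550069822
rest [-168.77    3.34    1.75] F 0.49 t 18.55
```

Run:
```python
from plan import *
np.set_printoptions(precision=2,suppress=True)
def F(): return float(np.array(T.current_force())[:2]@U)
def st(m): print(m,todock(T.current_tcp_pos()),'F',round(F(),2),'t',T.current_t())
x=todock(T.current_tcp_pos())[0]
for k in range(1,7):
    h=env.move_straight(list(dock(x-.8*k,3,3)),speed=.01,until_force=4);st(h)
    if h or F()>4.5: break
save('w3',get_image('wrist'))
```

```text
False [-169.35    2.98    2.97] F 1.84 t 18.8667
False [-169.55    2.98    2.87] F 3.19 t 19.1167
False [-169.81    2.97    2.82] F 4.59 t 19.3667
```

View pics/w3.png

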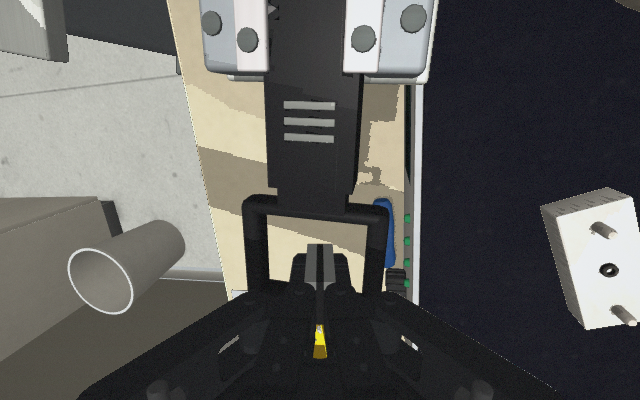

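The plug holds: force rises with no travel at about 48 mm out, so it is parked. The picture shows the plug drawn well out with the loop still around the fingers. Now I release, lift, and go to the shutter.

Run:
```python
from plan import *
import pickle
np.set_printoptions(precision=2,suppress=True)
def st(m): print(m,todock(T.current_tcp_pos()),'F',np.array(T.current_force()),'t',T.current_t())
R=Rn.from_matrix(np.load('hover_R.npy'));q=np.array(T.current_joint_pos())
for x,y,z in((-160,3,165),(-100,4,165),(-40,5,165),(27,6,165),(27,6,47)):
    q=ik(dock(x,y,z),R,q);c=clear(q);print(x,z,q,{k:c[k] for k in('post1','lo','hi')})
h=env.move_straight(list(dock(-160.5,3,3)),speed=.03,until_force=8);st(h)
h=env.move_straight(list(dock(-160.5,3,40)),speed=.05,until_force=5);st(h)
if h: raise SystemExit
h=env.move_straight(list(dock(-160.5,3,165)),speed=.12,until_force=8);st(h)
pickle.dump(cam('wrist'),open('w4.pkl','wb'));save('w4',get_image('wrist'))
```

```text
-160 165 [ 25.5   23.1  -17.92  78.01  10.67  91.42  17.43] {'post1': 0.127, 'lo': 0.095, 'hi': 0.121}
-100 165 [ 22.34  20.63 -19.5   81.68   9.5   90.57  12.42] {'post1': 0.102, 'lo': 0.099, 'hi': 0.116}
-40 165 [ 18.89  18.69 -21.21  84.52   8.32  89.97   7.13] {'post1': 0.074, 'lo': 0.102, 'hi': 0.112}
27 165 [ 14.7   17.19 -23.23  86.71   7.05  89.5    0.89] {'post1': 0.041, 'lo': 0.104, 'hi': 0.109}
27 47 [ 14.44  21.52 -22.99  96.35   8.93  75.99  -1.06] {'post1': 0.052, 'lo': 0.042, 'hi': 0.133}
False [-160.97    2.97    3.18] F [ 0.31 -0.14  0.09] t 19.925
False [-160.42    3.2    39.71] F [-0.12  0.74  0.26] t 20.8167
False [-160.41    3.34  164.05] F [-0.41  0.37 -0.66] t 22.0083
```

View pics/w4.png

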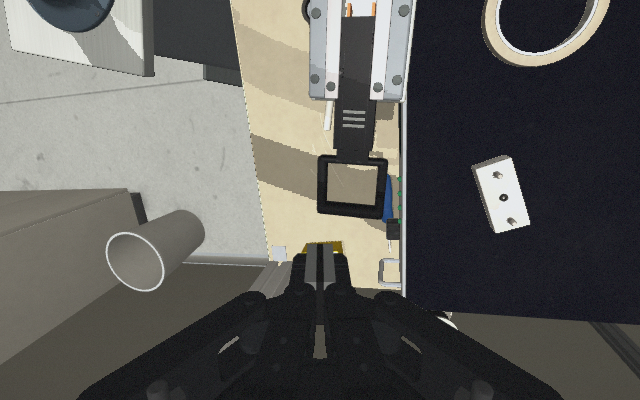

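The plug stayed put, with the loop at about (318–388, 156–218), still in line with the guide. Next is the shutter.

Run:
```python
from plan import *
np.set_printoptions(precision=2,suppress=True)
def st(m): print(m,todock(T.current_tcp_pos()),'F',np.array(T.current_force()),'t',T.current_t())
h=env.move_straight(list(dock(27,6,165)),speed=.12,until_force=8);st(h)
if h: raise SystemExit
for z,f,s in((60,15,.05),(46,14,.02)):
    h=env.move_straight(list(dock(27,6,z)),speed=s,until_force=f);st((z,h))
env.wait(.3);st('press')
save('s5',get_image('scene')[140:320,200:400].repeat(3,0).repeat(3,1))
```

```text
False [ 26.1    6.03 164.86] F [ 0.66  0.02 -0.17] t 23.775
(60, False) [27.01  5.97 60.1 ] F [ 0.48 -0.32  0.53] t 26.025
(46, False) [27.    5.73 47.8 ] F [-1.68 -0.54 10.1 ] t 26.875
press [26.99  5.73 47.81] F [-1.26 -0.57 10.45] t 27.175
```

View pics/s5.png

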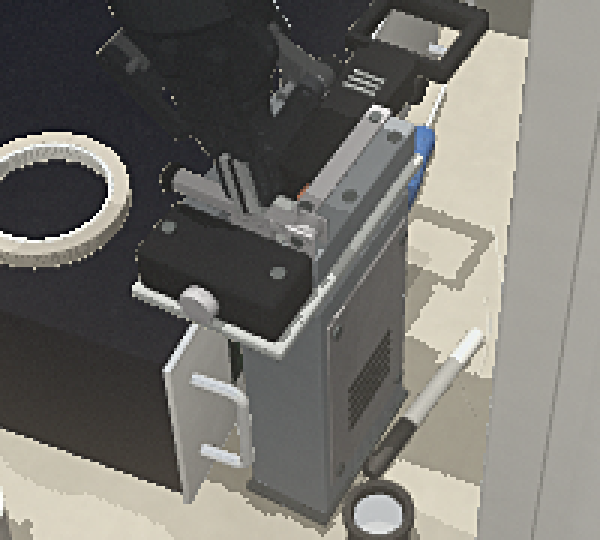

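The finger rests on the bar, which looks level with the block top (crop (175, 180) to (300, 215)). I'll press a bit harder to confirm the stop, then retreat and check.

Run:
```python
from plan import *
import pickle
np.set_printoptions(precision=2,suppress=True)
def st(m): print(m,todock(T.current_tcp_pos()),'F',np.array(T.current_force()),'t',T.current_t())
for z in(45,44,43):
    h=env.move_straight(list(dock(27,6,z)),speed=.01,until_force=8);st((z,h))
    if T.current_force()[2]>20: break
h=env.move_straight(list(dock(27,6,70)),speed=.05);st('up')
h=env.move_straight(list(dock(27,6,170)),speed=.12);
h=env.move_straight(list(dock(-80,6,170)),speed=.12);st('back')
c=cam('wrist');pickle.dump(c,open('w6.pkl','wb'));save('w6',get_image('wrist'))
print('exp mid px',proj(c,dock(27,0,47)),'hinge',proj(c,dock(27,31,47)),'tip',proj(c,dock(27,-52,47)))
for a in(.1,.2): print(a,'tip',proj(c,dock(27,31-83*np.cos(a),47+83*np.sin(a))))
```

```text
(45, False) [26.97  5.66 47.63] F [-2.88  0.47 13.59] t 27.475
(44, False) [26.98  5.6  47.48] F [-2.98 -0.46 16.59] t 27.725
(43, False) [26.99  5.54 47.32] F [-3.39 -0.12 21.48] t 27.975
up [27.    6.17 69.64] F [-0.58 -0.15  0.24] t 28.6667
back [-78.89   5.8  170.09] F [-0.03  0.47 -0.1 ] t 30.6917
exp mid px [359.18  68.04] hinge [321.89  68.31] tip [426.13  67.55]
0.1 tip [426.91  66.52]
0.2 tip [426.53  65.44]
```

View pics/w6.png

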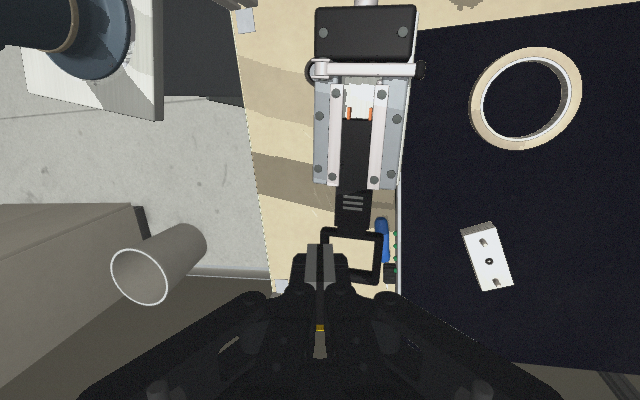

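The shutter bar lies across the lane at row 68, with its knob at about (420, 68). It went solid at 21 N, so it is fully down. The plug is still drawn, with its loop at about (322–383, 228–285). One check of the plug's position, then I hand in.

Run:
```python
from plan import *
import pickle
for n,v in(('w4',218),('w6',285)):
    c=pickle.load(open(n+'.pkl','rb'));g=cv2.imread(f'pics/{n}.png').max(2)
    col=g[150:300,370];b=np.where(col<45)[0]+150
    e=[v for v in b if v+2<300 and g[v+1:v+3,370].min()>=45]
    print(n,[(int(k),todock(onz(c,(370,k+.5),.228)).round(1).tolist()) for k in e])
print(env.hand_in())
```

```text
w4 [(160, [-132.7, -15.4, 28.0]), (165, [-137.4, -15.7, 28.0]), (217, [-189.7, -19.0, 28.0])]
w6 [(211, [-104.1, -16.3, 28.0]), (240, [-136.2, -18.4, 28.0]), (284, [-189.3, -21.9, 28.0])]
the job is handed in; nothing more can be done
None
```

The plug is drawn about 47 mm and held in its park catch, the shutter is pressed down to its hard stop, the arm touched nothing else that I could see, and the job was handed in at about 31 s with no result returned.

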